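Open the tight square jar in the jar stand and hold its lid over it

TASK

Open the square jar one-handed: set it, still closed, right down into the square well of the stand so that it cannot turn, then unscrew its tight lid anticlockwise until the thread lets go. Lift the lid straight off and finish while still holding it, level and steady, about a finger's width above the open mouth, with the jar left fully down in its well. Keep the jar upright all the time and leave everything else where it stands.

Things in the scene. Friction and masses are not known exactly. Their poses are not given: they have to be found in the camera images.
- jar: Square brown glass jar, 52 x 52 mm and 55 mm tall to its flat shoulder, with a round neck above; about 0.26 kg, upright, closed, standing on the counter. Origin: centre of its underside; z up through the neck; x and y run square to its side faces. A plain label is on one face.
- lid: The square jar's round black plastic screw lid with ribbed skirt, 58 mm across, 21.5 mm tall, 0.06 kg. Origin: centre of its lower edge, 58 mm above the jar's underside (3 mm above the shoulder) when shut; z up; x parallel to the jar's x when shut. It is tight: 0.3 to 0.5 N m all the way, so on the bare counter the jar would turn with it. Shut, it holds well enough to carry the jar by the lid.
- lid_top (a point): Centre of the lid's flat top, 79.5 mm above the jar's underside when shut; moves with the lid. Three-start right-hand thread: turned anticlockwise seen from above it lets go after 60 degrees relative to the jar (62 to 100 degrees is clear). It may rise 2.5 mm on the way, pressed up by the springy seal with about 24 N; it need not be lifted while turning.
- mouth (a point): Centre of the jar's round rim (41 mm across), 76 mm above the jar's underside; moves with the jar, axes parallel to the jar's. The lid's origin must pass 18 mm up along the neck before its lower edge is above the rim.
- stand: Heavy grey moulded jar stand, fixed to the counter, 90 mm (x) by 170 mm (y) and 34 mm tall, with one square well and two small round pockets that hold gel pots. Origin: centre of its underside. Turned by up to 0.6 rad.
- well (a point): Centre of the floor of the square well, 10 mm above the counter; the well is 56 x 56 mm, 24 mm deep, with a 4 mm chamfer round its mouth; x and y run square to its walls, z up. It lies 34 mm from the stand's centre along the stand's -y. The jar fits in any of its four quarter turns and has about 5 degrees of play either way.
- roundjar: Bystander: round brown jar with a similar lid, 58 mm across, 77.5 mm tall. Origin: centre of underside.
- polish1: Bystander: nail-polish bottle, 26 mm across, 74 mm tall. Origin: centre of underside.
- polish2: Bystander: nail-polish bottle, 26 mm across, 78 mm tall. Origin: centre of underside.
- buffer: Bystander: nail buffer block lying down, 95 x 28 x 28 mm. Origin: centre of underside.
- clippers: Bystander: nail clippers, 60 x 13 x 12 mm. Origin: centre of underside.
- dish: Bystander: small white bowl, 84 mm across, 32 mm tall. Origin: centre of underside.
- gelpot1: Bystander: black gel pot in a round pocket of the stand, 31 mm across, 34 mm tall, its top 44 mm above the counter. Origin: centre of underside.
- gelpot2: Bystander: the second gel pot, like the first.
There are look-alikes about, which are no part of the job. What is shaped like the lid but yellow is not meant.

How it is judged:
On the way, in this order (a step that is already met when the one before it is completed fails the run):
1. the closed jar stands fully down in the square well (horizontal distance between jar and well below 0.004 m and z of jar in the frame of well below 0.003 m and angle between each of jar, lid's own z axis and vertical below 0.06 rad and z of lid in the frame of jar below 0.0595 m), for 0.2 s.
2. the lid is unscrewed and off the neck, in the gripper, while the jar stays down in the well (horizontal distance between jar and well below 0.004 m and z of jar in the frame of well below 0.003 m and angle between jar's own z axis and vertical below 0.06 rad and z of lid in the frame of mouth above 0.001 m and contact force between the fingers and lid above 1 N), for 0.1 s.
At the end, for the whole second after the job is handed in: Jar fully down in the square well (within 3 mm of its floor, 4 mm of its centre, upright). Lid held in the fingers, clear of the jar and still: lower edge 3 to 40 mm above the rim, centre within 15 mm of the jar's axis, level within 0.15 rad (horizontal distance between jar and well below 0.004 m and z of jar in the frame of well below 0.003 m and angle between jar's own z axis and vertical below 0.06 rad and z of lid in the frame of mouth between 0.003 and 0.04 m and horizontal distance between lid and mouth below 0.015 m and angle between lid's own z axis and vertical below 0.15 rad and contact force between the fingers and lid above 1 N and contact force between lid and jar below 0.05 N and linear speed of lid below 0.02 m/s); the arm keeps its last pose, push and grip.
It fails at once if the jar is tipped by more than 0.4 rad (angle between jar's own z axis and vertical above 0.4 rad).
It fails at once if the round jar is shifted by more than 25 mm or tipped (distance of roundjar from where it was at the start of the episode above 0.025 m or angle between roundjar's own z axis and vertical above 0.4 rad).
It fails at once if a polish bottle or the dish is shifted by more than 25 mm or tipped (distance of any of polish1, polish2, dish from where it was at the start of the episode above 0.025 m or angle between any of polish1, polish2, dish's own z axis and vertical above 0.4 rad).
It fails at once if the buffer block or the clippers are shifted by more than 25 mm or turned over (distance of any of buffer, clippers from where it was at the start of the episode above 0.025 m or angle between any of buffer, clippers's own z axis and vertical above 0.4 rad).
It fails at once if a gel pot is shifted by more than 25 mm or tipped (distance of any of gelpot1, gelpot2 from where it was at the start of the episode above 0.025 m or angle between any of gelpot1, gelpot2's own z axis and vertical above 0.4 rad).
It also fails if it takes over 40 s, if anything falls off the work surface, if the arm or the gripper's body presses on something with over 40 N, if the wrist force passes 120 N, or if a joint passes its speed limit or range.

ROBOT

A 6-joint arm with a two-finger parallel gripper is mounted at the origin on the work surface. World frame = base frame: x ahead of the robot, y to its left, z up, the work surface at z = 0. Lengths are in m, angles in rad, forces in N, time in s.
With the tool pointing down it reaches from about 0.275 to 0.875 m from the base axis. Payload 12.5 kg.
Tool frame: the origin (TCP) lies on the centre line of the jaws, within the pads' length; the fingertips stand r.finger_overhang ahead of it and the grasp point (between the pads) lies 3 mm ahead of it (r.finger_overhang is the distance from the TCP to the fingertips, in m); z points along the fingers, y is the line along which they close (so a half turn about z gives the same grasp; the last joint's range is limited). The gripper opens to 85 mm and grips with 20 to 120 N. Pads are 22 mm wide; open, the fingers measure 114 mm over their backs; the gripper's body (76 mm by 85 mm) begins 54 mm behind the grasp point. The pads swing forward as they close: fully open they stand 13 mm farther back than shut.
Start: joints at [1.125, 0.351, 1.652, -0, 1.139, -0.085], TCP at [0.194, 0.515, 0.253] pointing down, gripper open.
Joint ranges: [-2.75, 2.75], [-0.79, 2.1], [0.01, 2.65], [-1.57, 4.71], [0.07, 3.14], [-2.87, 2.87]. Speed limits (rad/s): [2.22, 2.22, 2.79, 3.14, 3.14, 3.14].

INTERFACE

Orientations are given as a unit quaternion [x, y, z, w].
In Python, from cell import r, optics gives the robot as it stands. The module is installed in compiled form; this text tells all that it offers. Calls block until the motion is done:
- r.move_to(position, orientation): joint-space move of the TCP to a pose.
- r.move_linear(position, rot=None, vel=0.15): straight line of the TCP; rot=None keeps the orientation; vel is the mean speed in m/s.
- r.set_joints(angles): joint-space move.
- r.set_gripper(opening, squeeze=None): opening from 0.0 (shut) to 1.0 (fully open); squeeze is the grip in N (None keeps the last); returns when the fingers have stopped.
- r.sleep(seconds).
- r.inverse_kinematics(position, orientation): joint angles nearest the present ones, or None.
- optics.get_image(name): name is "scene" or "top"; returns a dict with "pixels" (400x640x3 uint8, red, green, blue), "depth" (400x640 float32, m along the optical axis (not along the pixel's ray), 0 where there is no reading), "fx", "fy", "cx", "cy" (pixels), "camera_from_world" (4x4, takes a point from world to camera coordinates). Camera axes: x right, y down, z forward; pixel columns grow to the right and rows downward; lengths in m; the calibration is good to about 2 mm. A picture is of the moment at which its call begins.
A pose or a line that the arm cannot do raises r.PlanningError and nothing moves.
- r.hand_in(): hands the job in; it is judged then, once.
Readings, each from a call of its own:
- r.current_t(): time.
- r.current_q(): joint angles.
- r.current_qvel(): joint speeds.
- r.current_effort(): joint torques, N m.
- r.current_tool_pos(): TCP position.
- r.current_ee_rot(): TCP orientation.
- r.current_contact_force(): force on the tool from outside, world axes, zero at the start.
- r.current_torque(): the same for the moment, N m.
- r.current_opening(): opening from 0.0 (shut) to 1.0 (fully open).
- r.current_finger_force(): force on a finger pad.
Only numpy, scipy, OpenCV 4.12 (cv2) and the standard library are available. Lean on these libraries where they do the work, as an engineer would, in place of code of your own. Each camera call takes 0.05 s, during which the arm holds its last target. There are 200 camera calls.

## Working session

There is one attempt and no reset: what is moved stays moved. The work goes in short steps, each a Python script; the robot and the scene stay as the last script left them, time stands still between calls to the robot, and variables do not carry over. Pictures are saved under pics/ and viewed, at most 10 in all, crops included, and the job is handed in when it is done.

```bash
mkdir -p pics; python3 - <<'E'
from cell import r, optics
import cv2, numpy as np
for n in ("top","scene"):
    d=optics.get_image(n); cv2.imwrite(f"pics/{n}0.png",d["pixels"][:,:,::-1])
    np.savez(f"{n}0.npz",**d)
    T=np.linalg.inv(d["camera_from_world"]); print(n,d["fx"],d["cx"],d["cy"],T.round(3).tolist(),(d["depth"]>0).mean())
print(r.finger_overhang,r.current_t(),r.current_ee_rot(),r.current_tool_pos())
E
```

```text
top 483.39943324713994 323.71547959028254 196.22840909673883 [[-0.018, -0.982, 0.188, 0.291], [-1.0, 0.02, 0.009, -0.002], [-0.012, -0.188, -0.982, 1.384], [0.0, 0.0, 0.0, 1.0]] 0.99591796875
scene 514.0567495056167 329.55262475590683 199.4706184157875 [[-0.033, 0.808, -0.588, 1.324], [0.999, 0.034, -0.009, 0.031], [0.013, -0.588, -0.809, 1.15], [0.0, 0.0, 0.0, 1.0]] 0.99601171875
0.022 0.1 [ 1.79440423e-01  9.83768714e-01 -4.84723540e-04 -1.29297759e-04] [0.19403083 0.51435677 0.25281983]
```

View pics/top0.png

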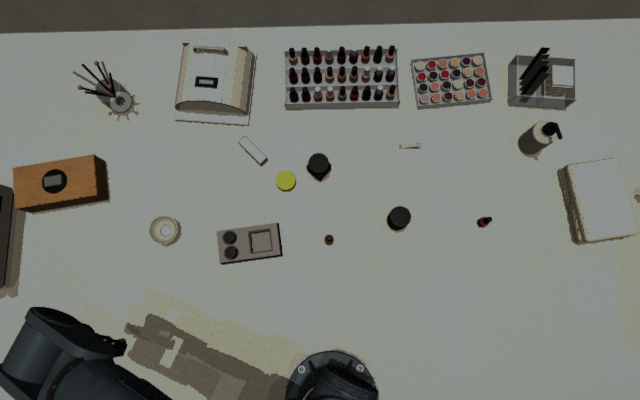

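View pics/scene0.png

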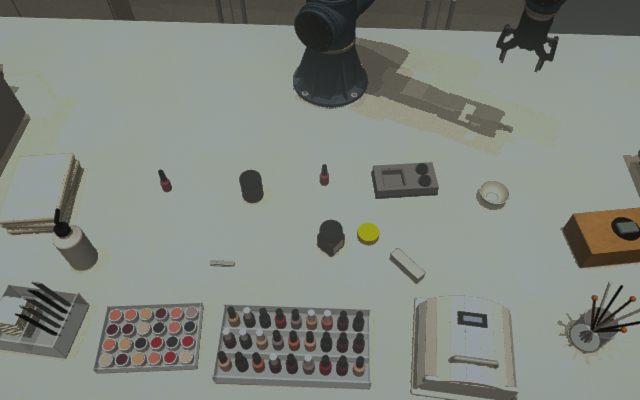

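The top view shows black lids at (318,165) and (399,217), and the stand at (250,242) with its well to the right at (261,242). In the scene view the jar at (331,236) looks square. I'll zoom in on both.

```bash
python3 - <<'E'
import cv2, numpy as np
t=cv2.imread("pics/top0.png"); s=cv2.imread("pics/scene0.png")
f=lambda im,x,y,w,h,k: cv2.resize(im[y:y+h,x:x+w],(w*k,h*k),interpolation=cv2.INTER_CUBIC)
a=f(t,275,140,65,60,6); b=f(t,210,215,78,55,5); c=f(s,300,205,65,60,6); d=f(s,365,155,78,55,5)
o=np.zeros((635,790,3),np.uint8)
o[:360,:390]=a;o[360:635,:390]=b;o[:360,395:785]=c;o[360:635,395:785]=d
cv2.imwrite("pics/z0.png",cv2.convertScaleAbs(o[:600],alpha=1.8))
E
```

```text
(no output)
```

View pics/z0.png

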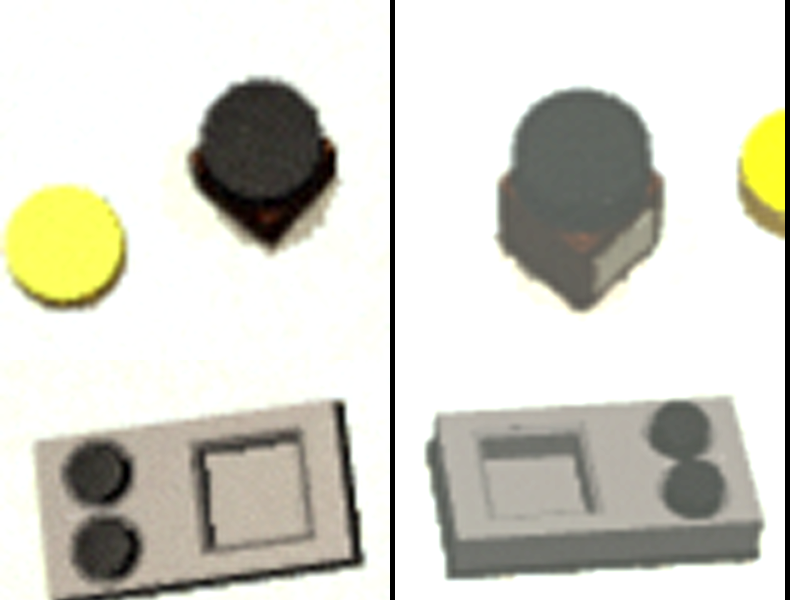

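```bash
cat > h.py <<'E'
import numpy as np, cv2
def pts(d):
    h,w=d["depth"].shape; v,u=np.mgrid[:h,:w]; z=d["depth"]
    P=np.stack([(u-d["cx"])/d["fx"]*z,(v-d["cy"])/d["fy"]*z,z,np.ones_like(z)],-1)
    return (P@np.linalg.inv(d["camera_from_world"]).T)[...,:3]
def cast(d,uv,z):
    T=np.linalg.inv(d["camera_from_world"]); uv=np.asarray(uv,float).reshape(-1,2)
    D=np.c_[(uv[:,0]-d["cx"])/d["fx"],(uv[:,1]-d["cy"])/d["fy"],np.ones(len(uv))]@T[:3,:3].T
    return (T[:3,3]+D*((z-T[2,3])/D[:,2])[:,None])[:,:2]
def sel(P,c,rad,lo,hi):
    return P[(np.hypot(P[...,0]-c[0],P[...,1]-c[1])<rad)&(P[...,2]>lo)&(P[...,2]<hi)]
def rect(p): return cv2.minAreaRect(p[:,:2].astype(np.float32)*1000)
E
python3 - <<'E'
from h import *
D={n:np.load(n+"0.npz") for n in("top","scene")}
P={n:pts(D[n]) for n in D}
jc=cast(D["top"],[318,162],.08)[0]; sc=cast(D["top"],[250,242],.034)[0]; print(jc,sc)
for n in D:
    a=sel(P[n],jc,.06,.074,.09); print(n,"lid",len(a),np.median(a[:,2]),a[:,:2].mean(0),cv2.minEnclosingCircle(a[:,:2].astype(np.float32)))
    b=sel(P[n],jc,.06,.004,.05); print(" jar",len(b),rect(b))
    s=sel(P[n],sc,.11,.028,.040); print(" stand",len(s),np.median(s[:,2]),rect(s))
    wl=sel(P[n],sc+[0,-.034],.045,.002,.016); print(" well",len(wl),np.median(wl[:,2]),rect(wl), wl.mean(0))
b=np.vstack([sel(P[n],jc,.06,.006,.05) for n in D]); print("both",rect(b))
s=np.vstack([sel(P[n],sc,.11,.030,.038) for n in D]); print("stand",rect(s))
for n in D: print(n,"flat z",np.median(P[n][300:330,560:620,2]) if n=="top" else np.median(P[n][120:150,150:220,2]))
E
```

```text
[0.63806239 0.02372903] [0.42328978 0.21861306]
top lid 332 0.08150325908236467 [0.63403992 0.02395592] ((0.6345282196998596, 0.02389783412218094), 0.029055651277303696)
 jar 225 ((637.7380981445312, 24.360816955566406), (113.89067840576172, 117.57060241699219), 49.55398178100586)
 stand 1290 0.03468749608790289 ((421.74749755859375, 224.846435546875), (90.40299987792969, 170.62057495117188), 6.879423141479492)
 well 369 0.010984905639226383 ((423.12286376953125, 188.50230407714844), (83.871337890625, 72.23078918457031), 48.65455627441406) [0.42553034 0.19228378 0.01081207]
scene lid 381 0.0799165195116851 [0.63728318 0.02541467] ((0.635699450969696, 0.025421932339668274), 0.03003169596195221)
 jar 278 ((641.712158203125, 21.245098114013672), (113.66159057617188, 87.6856689453125), 85.15564727783203)
 stand 1149 0.03370804496647528 ((422.60736083984375, 226.69619750976562), (95.75701904296875, 172.62757873535156), 6.54801082611084)
 well 237 0.010363581472051742 ((419.6139831542969, 180.3290252685547), (45.94552993774414, 80.31597900390625), 7.518715858459473) [0.41627068 0.19342564 0.01047724]
both ((639.444091796875, 21.355030059814453), (105.20162200927734, 114.43978118896484), 2.0616543292999268)
stand ((422.1834716796875, 226.25784301757812), (95.89297485351562, 172.9095001220703), 6.946346759796143)
top flat z 0.00043732520946115905
scene flat z -0.0006728314923283296
```

```bash
python3 - <<'E'
from h import *
for n in("top","scene"):
    D=np.load(n+"0.npz"); P=pts(D); jc=np.array([.635,.0246])
    m=(np.hypot(P[...,0]-jc[0],P[...,1]-jc[1])<.055)&(P[...,2]>.006)
    g=D["pixels"].max(2)
    cs=np.where(m.any(0))[0]; uv=np.array([[c,np.where(m[:,c])[0].max()+.5] for c in cs])
    k=cast(D,uv,.006)
    print(n,uv[:,1].tolist(),cs[0])
    a=uv[:,1].argmax() ; i0=int(np.round(np.median(np.where(uv[:,1]==uv[:,1].max())[0])))
    for nm,q in(("L",k[max(0,i0-9):i0]),("R",k[i0+1:i0+10])):
        d=cv2.fitLine(q.astype(np.float32),cv2.DIST_HUBER,0,.001,.001).ravel(); print(nm,np.degrees(np.arctan2(d[1],d[0])),len(q))
    print("corner",k[i0], "corner dir deg",np.degrees(np.arctan2(*(k[i0]-jc)[::-1])),np.linalg.norm(k[i0]-jc))
E
```

```text
top [171.5, 166.5, 163.5, 163.5, 177.5, 180.5, 178.5, 171.5, 184.5, 175.5, 186.5, 175.5, 185.5, 182.5, 182.5, 183.5, 179.5, 185.5, 180.5, 184.5, 179.5, 178.5, 177.5, 176.5, 176.5, 173.5, 172.5, 184.5, 183.5, 169.5, 161.5, 178.5, 165.5] 300
L 14.749347 9
R 29.336075 9
corner [0.58448124 0.04676679] corner dir deg 156.30893344439528 0.05516803156165678
scene [238.5, 244.5, 245.5, 247.5, 247.5, 248.5, 249.5, 250.5, 251.5, 252.5, 252.5, 253.5, 254.5, 255.5, 255.5, 256.5, 255.5, 254.5, 253.5, 252.5, 251.5, 250.5, 249.5, 248.5, 250.5, 247.5, 246.5, 245.5, 240.5, 244.5] 311
L 50.57137 9
R -43.548866 9
corner [0.67100826 0.02828296] corner dir deg 5.8399648151735954 0.03619611934087411
```

```bash
cat >> h.py <<'E'
from cell import r, optics
def Q(deg): a=np.radians(deg)/2; return [np.cos(a),np.sin(a),0,0]
E
python3 - <<'E'
from h import *
for p0 in range(0,360,30):
    s=[]
    for xy,z,a in(([.635,.0246],.080,p0),([.426,.192],.09,p0-42),([.426,.192],.09,p0+50)):
        q=r.inverse_kinematics([*xy,z],Q(a)); s.append(None if q is None else np.round([q[0],q[5]],2).tolist())
    print(p0,s)
E
```

```text
0 [[-0.03, 1.54], [0.32, 2.63], [0.32, 1.02]]
30 [[-0.03, 1.01], [0.32, 2.1], [0.32, 0.5]]
60 [[-0.03, 0.49], [0.32, 1.58], [0.32, -0.03]]
90 [[-0.03, -0.03], [0.32, 1.06], [0.32, -0.55]]
120 [[-0.03, -0.56], [0.32, 0.53], [0.32, -1.07]]
150 [[-0.03, -1.08], [0.32, 0.01], [0.32, -1.6]]
180 [[-0.03, -1.61], [0.32, -0.51], [0.32, -2.12]]
210 [[-0.03, -2.13], [0.32, -1.04], [0.32, -2.64]]
240 [[-0.03, -2.65], [0.32, -1.56], None]
270 [None, [0.32, -2.08], [0.32, 2.59]]
300 [[-0.03, 2.58], [0.32, -2.61], [0.32, 2.07]]
330 [[-0.03, 2.06], None, [0.32, 1.55]]
```

```bash
python3 - <<'E'
from h import *
x,y=.6351,.0246
r.move_to([x,y,.16],Q(110)); r.set_gripper(1.0)
r.move_linear([x,y,.081],vel=.08); print(r.current_contact_force())
r.set_gripper(0.0,120); print(r.current_opening(),r.current_finger_force(),r.current_contact_force(),r.current_tool_pos(),r.current_t())
r.move_linear([x,y,.19],vel=.1); print(r.current_opening(),r.current_contact_force(),r.current_torque(),r.current_t())
d=optics.get_image("scene"); np.savez("scene1.npz",**d); t=optics.get_image("top"); np.savez("top1.npz",**t)
f=lambda d,k: cv2.resize(d["pixels"][100:280,220:420,::-1],None,fx=k,fy=k,interpolation=cv2.INTER_CUBIC)
cv2.imwrite("pics/lift.png",cv2.convertScaleAbs(f(d,4)[:590],alpha=1.8))
E
```

```text
[ 0.73587149 -0.70938261 -0.58599726]
0.6394059232660116 124.04440463666813 [-4.16929478 -0.92576572 10.64079781] [0.63521068 0.02451554 0.08224064] 4.225
0.6411897542360251 [ 0.34875302  1.05708476 -2.72735681] [0.05542179 0.04177951 0.02384743] 5.4667
```

View pics/lift.png

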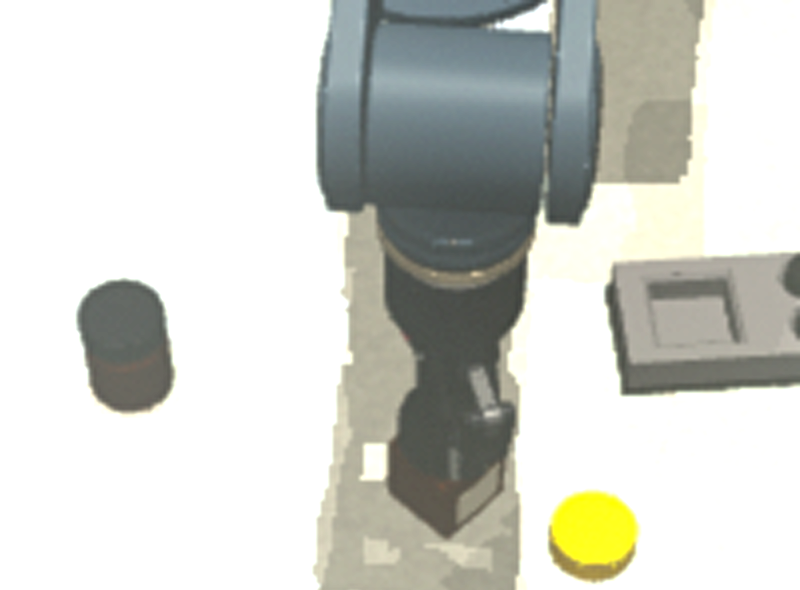

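The jar hangs upright in the grip. Its bottom corners are at crop (392,485), (447,535) and (501,487), and its label faces lower right. I'll compute its yaw and centre from the lower edges.

```bash
python3 - <<'E'
from h import *
D=np.load("scene1.npz"); P=pts(D); zb=.108
c=cast(D,[[318,221.2],[331.7,233.7],[345.2,221.7]],zb); print(c)
m=(np.hypot(P[...,0]-.635,P[...,1]-.0246)<.06)&(P[...,2]>zb-.004)&(P[...,2]<.16)
cs=np.where(m.any(0))[0]; uv=np.array([[k,np.where(m[:,k])[0].max()+.5] for k in cs]); print(cs[0],uv[:,1].tolist())
k=cast(D,uv,zb); i0=uv[:,1].argmax()
L=[]
for q in(k[i0-11:i0],k[i0+1:i0+12]):
    d=cv2.fitLine(q.astype(np.float32),cv2.DIST_HUBER,0,.001,.001).ravel().astype(float); L.append(d); print(np.degrees(np.arctan2(d[1],d[0]))%90,len(q))
a,b=L; s=np.linalg.solve(np.c_[a[:2],-b[:2]],b[2:]-a[2:]); cor=a[2:]+s[0]*a[:2]; print("corner",cor)
yaw=np.mean([np.degrees(np.arctan2(d[1],d[0]))%90 for d in L])
e=np.radians(yaw-45); print("yaw",yaw,"centre",cor-.026*2**.5*np.array([np.cos(e),np.sin(e)]))
E
```

```text
[[ 0.63233354 -0.00609503]
 [ 0.66678512  0.02827782]
 [ 0.63104856  0.06002996]]
317 [223.5, 223.5, 224.5, 225.5, 226.5, 227.5, 228.5, 228.5, 229.5, 230.5, 231.5, 232.5, 232.5, 233.5, 234.5, 234.5, 233.5, 232.5, 231.5, 230.5, 229.5, 228.5, 227.5, 226.5, 225.5, 225.5, 224.5, 223.5, 222.5]
48.951193147539 11
51.65384363310065 11
corner [0.67022295 0.02810096]
yaw 50.302518390319825 centre [0.63361075 0.02470292]
```

```bash
python3 - <<'E'
from h import *
r.move_to([.4262,.1920,.19],Q(68.3)); r.move_linear([.4262,.1920,.137],vel=.1); r.sleep(.3)
print(r.current_tool_pos(),r.current_contact_force(),r.current_opening(),r.current_t())
for n in("scene","top"):
    d=optics.get_image(n); np.savez(n+"2.npz",**d)
    if n=="scene": cv2.imwrite("pics/over.png",cv2.convertScaleAbs(cv2.resize(d["pixels"][110:210,350:450,::-1],None,fx=6,fy=6,interpolation=cv2.INTER_CUBIC),alpha=1.8))
E
```

```text
[0.42638457 0.19205658 0.13738297] [-0.45804217 -0.7354728  -2.67283388] 0.639305676106713 7.5917
```

View pics/over.png

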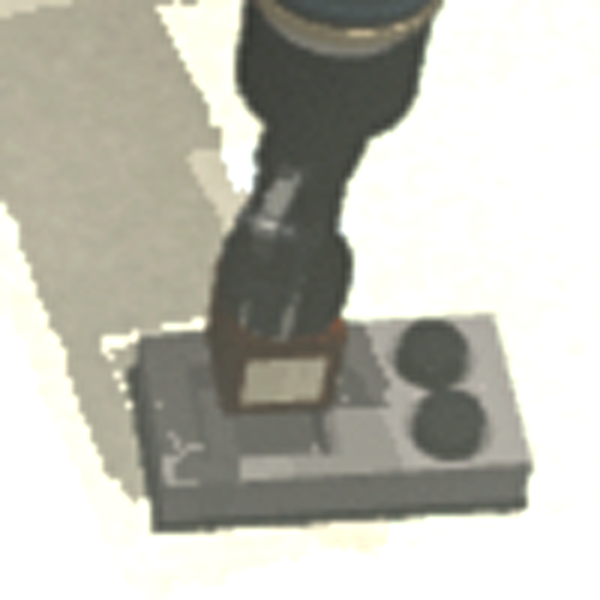

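The jar hangs over the well with its front lower edge from about (222,412) to (333,408), parallel to the stand's front edge. Next I'll check the lateral offset, then lower it with force checks.

```bash
python3 - <<'E'
from h import *
D=np.load("scene2.npz"); px=lambda a,b:(350+(a-2.5)/6,110+(b-2.5)/6)
c=cast(D,[px(222,412),px(333,408)],.0555); print(c, c.mean(0)-.026*np.array([np.cos(np.radians(6.8)),np.sin(np.radians(6.8))]), np.degrees(np.arctan2(*(c[1]-c[0])[::-1]))-90)
s=cast(D,[px(148,481),px(530,463),px(495,315),px(140,340)],.034); print(s.mean(0),np.degrees(np.arctan2(*(s[1]-s[0])[::-1]))-90, np.linalg.norm(s[1]-s[0]))
z=.137
while z>.0895:
    z-=.004; r.move_linear([.4262,.1920,z],vel=.04); f=r.current_contact_force(); t=r.current_torque()
    print(round(z,4),r.current_tool_pos()[2].round(4),f.round(1) if hasattr(f,'round') else f,np.round(t,2))
    if f[2]>10: break
print(r.current_opening(),r.current_t())
E
```

```text
[[0.44984047 0.17184816]
 [0.44534461 0.22235896]] [0.42177544 0.19402506] 5.086372404048291
[0.42250229 0.22442882] 5.807568498968436 0.17584118561677795
0.133 0.1327 [-1.1 -0.  -3.3] [-0.02  0.    0.08]
0.129 0.1287 [-0.   0.2 -3.7] [-0.01  0.02  0.  ]
0.125 0.1247 [ 0.5  0.3 -3.5] [ 0.04 -0.   -0.06]
0.121 0.1208 [ 0.3  0.7 -3.6] [-0.02  0.03  0.02]
0.117 0.1168 [ 1.   0.  -3.3] [-0.03 -0.02  0.04]
0.113 0.1127 [ 0.4  0.2 -2.3] [0.03 0.04 0.03]
0.109 0.1088 [-1.3 -0.8 -2.2] [-0.01 -0.   -0.03]
0.105 0.1048 [ 0.1  1.  -2.8] [0.04 0.03 0.02]
0.101 0.1008 [ 0.4  0.7 -3.4] [-0.   -0.01  0.02]
0.097 0.0968 [ 0.4 -0.3 -2.1] [-0.05  0.01  0.02]
0.093 0.0928 [ 0.1  0.4 -3.1] [-0.02 -0.02 -0.04]
0.089 0.0914 [-14.5  -2.5  41.3] [-0.54  2.34 -0.02]
0.6393876328519841 10.6917
```

```bash
python3 - <<'E'
from h import *
r.move_linear([.4262,.1920,.0915],vel=.04); r.sleep(.4); print(r.current_contact_force(),r.current_torque())
r.set_gripper(.85); print(r.current_contact_force(),r.current_tool_pos())
d=optics.get_image("scene"); np.savez("scene3.npz",**d)
cv2.imwrite("pics/seat.png",cv2.convertScaleAbs(cv2.resize(d["pixels"][120:210,350:450,::-1],None,fx=6,fy=6,interpolation=cv2.INTER_CUBIC),alpha=1.8))
P=pts(d); a=sel(P,[.4262,.192],.035,.07,.098); print(r.current_t())
E
```

```text
[-3.69760603  1.49138186 12.11236292] [0.15730449 0.5860055  0.01754022]
[-0.37467285  0.01688221  0.12567103] [0.42620097 0.19195902 0.09133095]
11.7083
```

View pics/seat.png

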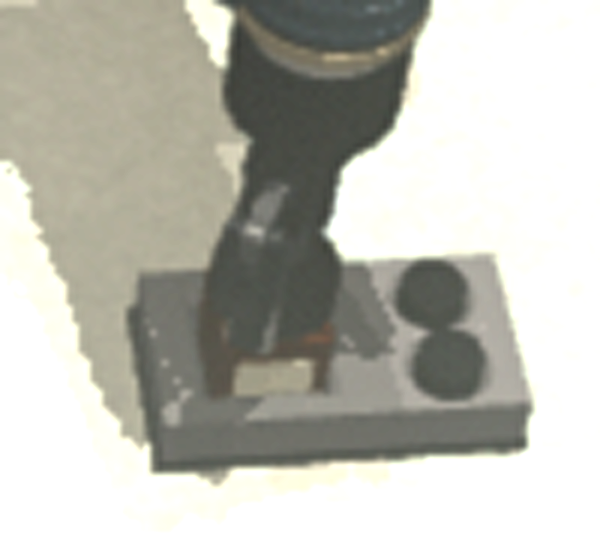

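The jar is down in the well, with the shoulder edge at y≈355 and the stand line at y≈393. Next I regrip and unscrew in steps, watching the moment.

```bash
python3 - <<'E'
from h import *
r.set_gripper(0.0,120); print(r.current_opening(),r.current_contact_force(),r.current_torque())
for i in range(1,8):
    r.move_to([.4262,.1920,.0915+.0025*i/7],Q(68.3+12.4*i)); print(i,r.current_contact_force().round(1),r.current_torque().round(2),r.current_tool_pos().round(4),round(r.current_opening(),3),r.current_t())
E
```

```text
0.643244373525019 [-4.896368    0.06165801 12.58522725] [-0.08314956  0.71975465 -0.01995441]
1 [-0.6  0.5  6.1] [ 0.11 -0.06  0.08] [0.4266 0.1921 0.0922] 0.64 12.3417
2 [-2.8  1.1 10.1] [0.24 0.39 0.06] [0.4264 0.1922 0.0928] 0.636 12.6667
3 [-5.   0.9 14.3] [0.03 0.66 0.09] [0.4263 0.1922 0.0933] 0.636 12.9917
4 [-4.6 -1.1 17.4] [-0.05  0.74  0.1 ] [0.4264 0.1922 0.0938] 0.638 13.3167
5 [-7.1 -0.5 18.5] [-0.02  0.91  0.24] [0.4263 0.1922 0.0942] 0.638 13.6417
6 [-7.  -1.1 18.6] [-0.11  0.99  0.17] [0.4262 0.1921 0.0946] 0.639 13.9667
7 [-5.  -1.4 14.3] [-0.05  0.8   0.11] [0.4261 0.192  0.0946] 0.639 14.2917
```

```bash
python3 - <<'E'
from h import *
p=r.current_tool_pos(); 
for z in(.098,.102,.106,.110):
    r.move_linear([.4262,.1920,z],vel=.03); r.sleep(.15); print(z,r.current_contact_force().round(1),r.current_torque().round(2))
d=optics.get_image("scene")
cv2.imwrite("pics/lift2.png",cv2.convertScaleAbs(cv2.resize(d["pixels"][120:210,350:450,::-1],None,fx=6,fy=6,interpolation=cv2.INTER_CUBIC),alpha=1.8)); print(r.current_t())
E
```

```text
0.098 [ 0.3  1.1 -0.9] [-0.02 -0.04  0.01]
0.102 [ 0.7 -0.1 -0.3] [0.03 0.02 0.03]
0.106 [-0.1 -0.3 -0.5] [0.02 0.01 0.01]
0.11 [-0.7 -0.3 -0.4] [ 0.   -0.03 -0.01]
16.075
```

View pics/lift2.png

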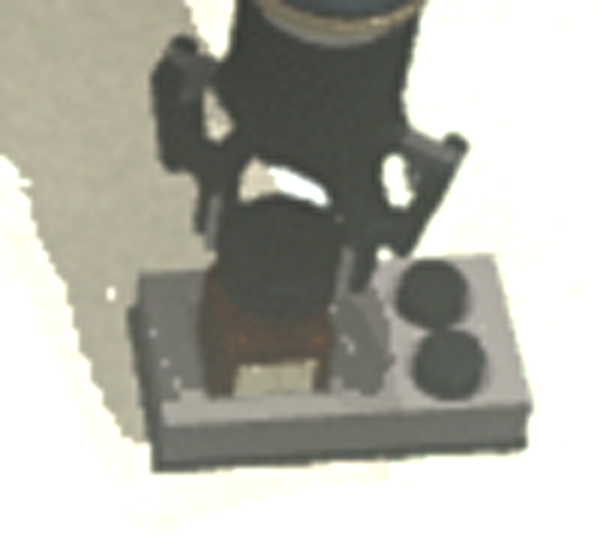

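The lid rises with only its own weight on the wrist, and the jar stays in the well with its label at (275,375). I'll lift to about 14 mm above the rim, check, and hand in.

```bash
python3 - <<'E'
from h import *
r.move_linear([.4262,.1920,.126],vel=.03); r.sleep(.5); print(r.current_contact_force().round(1),r.current_finger_force(),r.current_opening(),r.current_tool_pos())
d=optics.get_image("scene")
cv2.imwrite("pics/end.png",cv2.convertScaleAbs(cv2.resize(d["pixels"][120:210,350:450,::-1],None,fx=6,fy=6,interpolation=cv2.INTER_CUBIC),alpha=1.8)); print(r.current_t())
E
```

```text
[-0.9  0.5 -0.9] 126.20787830757763 0.6386970459515254 [0.42618116 0.19199028 0.12594962]
17.3083
```

View pics/end.png

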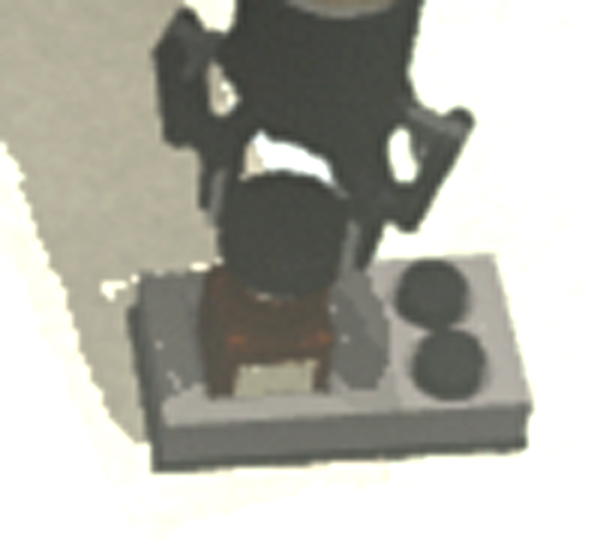

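The lid, centred near (285,235), is held above the open brown neck, and the jar hasn't moved in its well.

```bash
python3 -c "
from cell import r
print(r.hand_in())"
```

```text
the job is handed in; nothing more can be done
None
```

I handed the job in at about 17 s. The jar stands down in the well and its unscrewed lid is held an estimated 15 mm above the open mouth. The last picture and force readings agree with that, but the hand-in returned no verdict.

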